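Square the red-capped ticket holder against the stop rail

ROBOT

A 7-joint arm with a two-finger parallel gripper is mounted at the origin on a cart in front of the work surface, level with it; the furniture and walls round the work are solid. World frame = base frame: x ahead of the robot, y to its left, z up, the work surface at z = 0. Lengths are in m, angles in rad, forces in N, time in s.
With the tool pointing down it reaches from about 0.425 to 0.875 m from the base axis. Payload 4.7 kg.
Tool frame: the origin (TCP) lies at the very end of the fingers, on their centre line; the grasp point (between the pads) lies behind it (bot.pinch_z is the z of the grasp point in the tool frame, in m); z points along the fingers, y is the line along which they close (so a half turn about z gives the same grasp; the last joint's range is limited). The gripper opens to 85 mm and grips with 20 to 120 N. Pads are 22 mm wide; open, the fingers measure 114 mm over their backs; the gripper's body (76 mm by 85 mm) begins 54 mm behind the grasp point. The pads swing forward as they close: fully open they stand 13 mm farther back than shut.
Start: joints at [1.271, 0.321, -0.07, 1.45, 0.023, 1.371, -0.057], TCP at [0.201, -0.618, 0.208] pointing down, gripper open.
Joint ranges: [-2.86, 2.86], [-0.3, 2.09], [-1.38, 1.24], [0.06, 2.45], [-1.56, 4.7], [0.09, 2.05], [-2.69, 2.69]. Speed limits (rad/s): [2.57, 2.57, 3.14, 3.14, 3.14, 3.14, 3.14].

INTERFACE

Orientations are given as a unit quaternion [w, x, y, z].
In Python, from workcell import bot, cams, ticket gives the robot as it stands.
- The arm moves only by the tool play_rows, never from a script. Its argument "targets" is a list of rows, each a list of 7 numbers: the turn, a rotation vector about the tool's x, y, z in degrees, then the shift along the tool's x, y, z in m, then the finger opening in m, from 0 to 0.0854. A call has 1 to 8 rows; each row is the pose to reach, as a shift and turn from the pose commanded when the call began, along the tool's axes at that moment; what a row does not reach only later rows make up. A row lasts 1/8 s, in which the tool goes at most 62.5 mm and 10.7 degrees, less where a joint would pass 70% of its speed; a pose out of reach is approached as far as the arm can. A call with a gripper value outside its range is refused whole. The fingers move at their own pace and stop on an object; "newtons" is the grip in N (left out, the last holds). Time passes only in rows, so rows that repeat a pose let the fingers close. It gives the time, the measured TCP pose, the force, the opening and the grip force at its end, in the units of the state.
- bot.get_state(): the state, without advancing time (a new reading comes with each control period).
- cams.get_image(name): name is "scene" or "top"; returns the picture (420x560x3 uint8, red, green, blue); there is no depth.
- cams.calibration(name): a dict with "intrinsics" (3x3 intrinsics, pixels), "cam_to_world" (4x4, takes a point from camera to world coordinates). Camera axes: x right, y up, looking along -z (the intrinsics and any distortion apply to the point x, -y, -z); pixel columns grow to the right and rows downward; lengths in m; the calibration is good to about 2 mm. A picture is of the moment at which its call begins. calibration takes no time and is no camera call.
- ticket.close_job(): hands the job in; it is judged then, once.
Trained networks look in the newest picture that a camera, given by its name, has taken for a name from the list of things; names that differ only in an ending like _2 or _b are one class to them, and where a whole thing is asked for, a point or a joint stands for the part that bears it (a point fixed in the world has none). Each returns a list of dicts, best first, with "conf" (0 to 1); they miss things now and then, are a little off and sometimes report something else, mostly with a low value. They report only what shows in the picture. A call takes as long as a camera call.
- cams.boxes_of(name, camera): "xyz" ([x, y, z] in m, in world coordinates, good to about 4 mm: the middle of the surface that is visible of it).
- cams.masks_of(name, camera): "region" (420x560 bool, what is visible of it).
The state is a dict: "time": time; "qpos": joint angles; "qd": joint speeds; "joint_torque": joint torques, N m; "ee_pos": TCP position; "tool_rot": TCP orientation; "ft_force": force on the tool from outside, world axes, zero at the start; "moment": the same for the moment, N m; "grip_width": finger opening in m; "finger_force": force on a finger pad.
Only numpy, scipy, OpenCV 4.12 (cv2) and the standard library are available. Lean on these libraries where they do the work, as an engineer would, in place of code of your own. Each camera call takes 0.05 s, during which the arm holds its last target. There are 200 camera calls.

TASK

Slide the ticket holder with the red end caps back along the worktop until its whole long side lies flat and parallel against the steel stop rail, within the rail's length. Pushing it near one end and then near the other will do; do not lift it, and leave the blue-capped holder where it is.

Things in the scene. Friction and masses are not known exactly. Their poses are not given: they have to be found in the camera images.
- red_holder: The order-ticket holder to be moved: a loose straight aluminium bar with red plastic end caps and a row of white beads in a slot on top, 220 mm long, 30 mm wide, 24 mm high, about 0.3 kg. It lies flat on the worktop on the robot's side of the stop rail, askew by up to about 20 degrees. Origin: centre of its underside; y along its length, x across its width, z up.
- stop_rail: Steel angle fixed to the worktop, 320 mm long, 30 mm high, its foot with three screws on the far side. Origin: on the worktop, under the middle of its flat upright near face, against which the holder belongs; y along the rail, x square to the face and pointing away from the robot into the rail, z up. With the red holder home, the holder's origin is at x = -15 mm in this frame and its y axis is parallel to the rail's y.
- blue_holder: A second ticket holder of the same shape and size with blue end caps, lying loose on the worktop to the left. To be left alone. Origin and axes as for the red one.

How it is judged:
By the outcome, as a careful person would: the job done as asked, in the order asked, and still so for the second after the job is handed in, with the robot touching nothing.
It also fails if it takes over 42 s, if anything falls off the work surface, if the arm or the gripper's body presses on something with over 40 N, if the wrist force passes 120 N, or if a joint passes its speed limit or range.

## Working session

There is one attempt and no reset: what is moved stays moved. The work goes in short steps, Python scripts to look and compute and a tool call to move; the robot and the scene stay as the last step left them, time stands still between calls to the robot, and variables do not carry over. Pictures are saved under pics/ and viewed, at most 10 in all, crops included, and the job is handed in when it is done.

Besides the shell and the picture viewer there is one more tool, called by a JSON object that holds its "fn" and its "kwargs", one argument or row to a line. play_rows: Moves the arm, as the interface text tells. Its arguments: {"type":"object","properties":{"targets":{"type":"array","items":{"type":"array","items":{"type":"number"}}},"newtons":{"type":"number"}},"required":["targets"]}

```bash
mkdir -p pics; cat > h.py <<'E'
import numpy as np, cv2
from workcell import bot, cams, ticket
def pix2w(cam,uv,z):
    c=cams.calibration(cam);K=np.array(c["intrinsics"]);T=np.array(c["cam_to_world"])
    uv=np.atleast_2d(uv).astype(float)
    d=np.c_[(uv[:,0]-K[0,2])/K[0,0],-(uv[:,1]-K[1,2])/K[1,1],-np.ones(len(uv))]@T[:3,:3].T
    o=T[:3,3]; return o+d*((z-o[2])/d[:,2])[:,None]
def save(cam,n):
    im=cams.get_image(cam);cv2.imwrite(f"pics/{n}.png",im[:,:,::-1]);return im
def rect(name,cam,z):
    for m in cams.masks_of(name,cam)[:2]:
        r=np.asarray(m["region"]).astype(np.uint8)
        cs=max(cv2.findContours(r,0,2)[0],key=cv2.contourArea)[:,0]
        w=pix2w(cam,cs,z)[:,:2]
        (c,s,a)=cv2.minAreaRect((w*1000).astype(np.float32))
        print(name,cam,round(m["conf"],2),"rect mm",np.round(c),np.round(s),round(a,1),"corners",np.round(cv2.boxPoints((c,s,a))).tolist())
E
python3 - <<'E'
from h import *
for c in("scene","top"):
    save(c,c+"0")
    for n,z in(("red_holder",.024),("stop_rail",.03),("blue_holder",.024)):
        rect(n,c,z); print([(round(b["conf"],2),np.round(b["xyz"],3).tolist()) for b in cams.boxes_of(n,c)[:2]])
    print(np.round(np.array(cams.calibration(c)["cam_to_world"]),2).tolist())
s=bot.get_state();print(s["ee_pos"],s["tool_rot"],s["time"],s["ft_force"],bot.pinch_z)
E
```

```text
red_holder scene 0.84 rect mm [ 528. -180.] [227.  78.] 36.6 corners [[414.0, -217.0], [460.0, -279.0], [642.0, -144.0], [596.0, -82.0]]
[(0.88, [0.535, -0.195, 0.02])]
stop_rail scene 0.56 rect mm [ 583. -233.] [333.  59.] 51.0 corners [[456.0, -344.0], [501.0, -381.0], [711.0, -122.0], [665.0, -85.0]]
[(0.94, [0.602, -0.25, 0.018])]
blue_holder scene 0.76 rect mm [402. 281.] [235.  42.] 86.1 corners [[373.0, 165.0], [415.0, 162.0], [431.0, 397.0], [389.0, 399.0]]
[(0.68, [0.404, 0.294, 0.018])]
[[-0.92, 0.19, -0.33, 0.16], [-0.38, -0.5, 0.78, 0.82], [-0.01, 0.85, 0.53, 0.59], [0.0, 0.0, 0.0, 1.0]]
[(0.68, [0.531, -0.198, 0.021])]
stop_rail top 0.95 rect mm [ 590. -269.] [297.  31.] 50.9 corners [[485.0, -375.0], [508.0, -394.0], [696.0, -164.0], [672.0, -144.0]]
[(0.85, [0.587, -0.277, 0.005])]
blue_holder top 0.81 rect mm [406. 268.] [221.  29.] 85.9 corners [[384.0, 159.0], [413.0, 157.0], [429.0, 378.0], [399.0, 380.0]]
[(0.77, [0.408, 0.273, 0.015])]
[[-0.01, 0.99, -0.14, 0.37], [-1.0, -0.01, 0.01, 0.05], [0.01, 0.14, 0.99, 1.08], [0.0, 0.0, 0.0, 1.0]]
[ 0.2006309  -0.61827661  0.20827576] [ 5.50144457e-05  9.87713745e-01  1.56273970e-01 -1.98023358e-05] 0.7 [ 0.42660666 -0.14237914  0.62624963] -0.0187
```

View pics/top0.png

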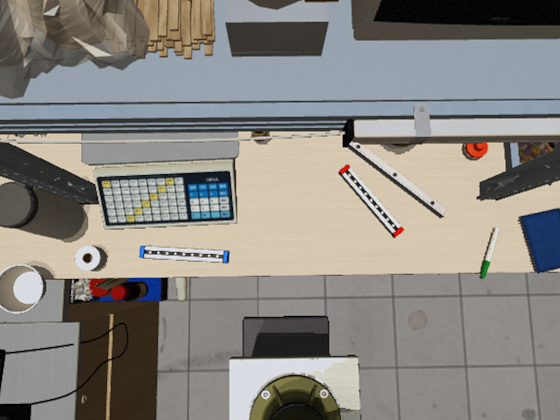

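View pics/scene0.png

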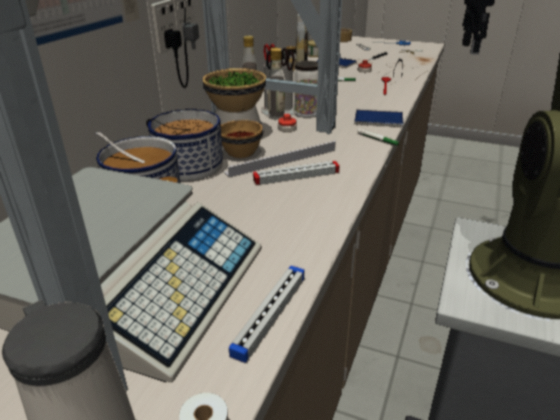

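The top view shows the red holder from (345,168) to (399,232). The rail runs from (350,143) to (442,215), with its upper end partly under an overhead shelf. I'll view a crop for precise corners.

```bash
python3 - <<'E'
from h import *
im=cv2.imread("pics/top0.png");c=im[115:255,320:480]
cv2.imwrite("pics/crop0.png",cv2.resize(c,None,fx=4.2,fy=4.2,interpolation=cv2.INTER_CUBIC))
im=im[:,:,::-1].astype(int)
m=((im[:,:,0]>130)&(im[:,:,1]<70)&(im[:,:,2]<70)).astype(np.uint8); m[:,:330]=0;m[:,420:]=0;m[250:]=0;m[:150]=0
n,l,st,ce=cv2.connectedComponentsWithStats(m)
for i in range(1,n):print(st[i].tolist(),ce[i],pix2w("top",ce[i],.024)[0,:2])
c=cams.calibration("top");print(np.array(c["intrinsics"]),c.keys())
E
```

```text
[339, 165, 10, 9, 43] [344.06976744 168.88372093] [ 0.61773555 -0.13832851]
[393, 227, 11, 10, 46] [397.95652174 231.30434783] [ 0.45597146 -0.26790906]
[[423.0839054    0.         276.89938382]
 [  0.         423.0839054  210.10800912]
 [  0.           0.           1.        ]] dict_keys(['intrinsics', 'cam_to_world'])
```

View pics/crop0.png

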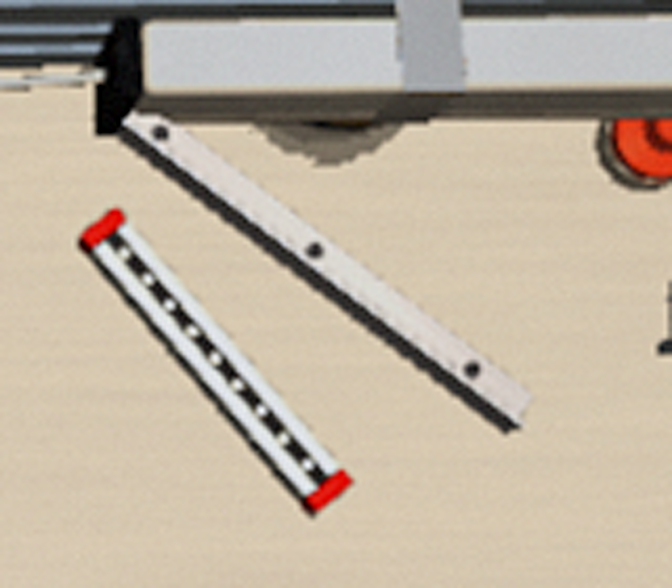

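```bash
python3 - <<'E'
from h import *
f=lambda x,y:(320+x/4.2-.4,115+y/4.2-.4)
b=pix2w("top",[f(505,433),f(122,132),f(320,290)],0.0)[:,:2];t=pix2w("top",[f(520,423),f(130,118)],0.03)[:,:2]
print("face bottom",b,"top",t)
d=b[1]-b[0];u=d/np.hypot(*d);print("len",np.hypot(*d),np.degrees(np.arctan2(u[1],u[0])),np.degrees(np.arctan2(*(t[1]-t[0])[::-1])))
n=np.array([u[1],-u[0]])
o=b[0]+.16*u
r1,r2=np.array([.6177,-.1383]),np.array([.4560,-.2679])
print("origin",o,"n",n,"u",u)
for r in(r1,r2,(r1+r2)/2):print("rail frame",(r-o)@n,(r-o)@u)
K=np.array(cams.calibration("scene")["intrinsics"]);T=np.linalg.inv(np.array(cams.calibration("scene")["cam_to_world"]))
for px in((347,132),(410,140)):
  for z in(.05,.1,.2,.3,.4,.5):
    w=pix2w("top",[px],z)[0];p=T[:3,:3]@w+T[:3,3];q=K@[p[0],-p[1],-p[2]];print(z,np.round(w,3),np.round(q[:2]/q[2]))
import scipy.spatial.transform as S
q=bot.get_state()["tool_rot"];print(S.Rotation.from_quat(q[[1,2,3,0]]).as_matrix().round(3))
E
```

```text
face bottom [[ 0.49177875 -0.38519012]
 [ 0.68497556 -0.15681552]
 [ 0.58252308 -0.2760571 ]] top [[ 0.49417725 -0.38259795]
 [ 0.6848716  -0.15639859]]
len 0.2991320237314044 49.76996334743343 49.86788251791381
origin [ 0.59511603 -0.26303691] n [ 0.76345755 -0.64585801] u [0.64585801 0.76345755]
rail frame -0.06332042750876307 0.10981737523392371
rail frame -0.10306831520059404 -0.09356196350046593
rail frame -0.08319437135467855 0.008127705866728908
0.05 [ 0.707 -0.145  0.05 ] [225. 158.]
0.1 [ 0.69  -0.135  0.1  ] [227. 141.]
0.2 [ 0.657 -0.117  0.2  ] [234. 106.]
0.3 [ 0.624 -0.098  0.3  ] [241.  64.]
0.4 [ 0.591 -0.08   0.4  ] [250.  16.]
0.5 [ 0.558 -0.061  0.5  ] [260. -41.]
0.05 [ 0.684 -0.303  0.05 ] [259. 135.]
0.1 [ 0.669 -0.286  0.1  ] [261. 121.]
0.2 [ 0.638 -0.252  0.2  ] [266.  88.]
0.3 [ 0.607 -0.218  0.3  ] [271.  51.]
0.4 [ 0.576 -0.184  0.4  ] [278.   7.]
0.5 [ 0.545 -0.15   0.5  ] [286. -45.]
[[ 0.951  0.309 -0.   ]
 [ 0.309 -0.951 -0.   ]
 [-0.     0.    -1.   ]]
```

{"fn": "play_rows", "kwargs": {
  "targets": [
    [0, 0, 4, 0.025, -0.022, 0, 0.05],
    [0, 0, 12, 0.07, -0.061, 0, 0.05],
    [0, 0, 20, 0.118, -0.103, 0, 0.05],
    [0, 0, 28, 0.166, -0.145, 0, 0.05],
    [0, 0, 36, 0.215, -0.188, 0, 0.05],
    [0, 0, 44, 0.264, -0.231, 0, 0.05],
    [0, 0, 52, 0.312, -0.273, 0, 0.05],
    [0, 0, 58, 0.36, -0.315, 0, 0.05]
  ]
}}

```text
time: 1.7
ee_pos: [0.4413, -0.2148, 0.2087]
tool_rot: [0.0, 0.939, -0.344, 0.001]
ft_force: [1.1, 0.2, -0.3]
grip_width: 0.05
finger_force: 0.0
```

{"fn": "play_rows", "kwargs": {
  "targets": [
    [0, 0, 0, -0.004, -0.025, 0.02, 0.05],
    [0, 0, 0, -0.01, -0.06, 0.05, 0.05],
    [0, 0, 0, -0.011, -0.067, 0.09, 0.05],
    [0, 0, 0, -0.011, -0.067, 0.13, 0.05],
    [0, 0, 0, -0.011, -0.067, 0.15, 0.05],
    [0, 0, 0, -0.011, -0.067, 0.15, 0.05]
  ]
}}

```text
time: 2.45
ee_pos: [0.4738, -0.1577, 0.0568]
tool_rot: [-0.0, 0.94, -0.342, -0.002]
ft_force: [0.3, 0.2, 0.9]
grip_width: 0.0498
finger_force: 0.0
```

```bash
python3 - <<'E'
from h import *
a=save("top","t1");b=save("scene","s1")
cv2.imwrite("pics/both1.png",np.vstack([a[100:400,100:],b[0:300,100:]])[:,:,::-1])
E
```

```text
(no output)
```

View pics/both1.png

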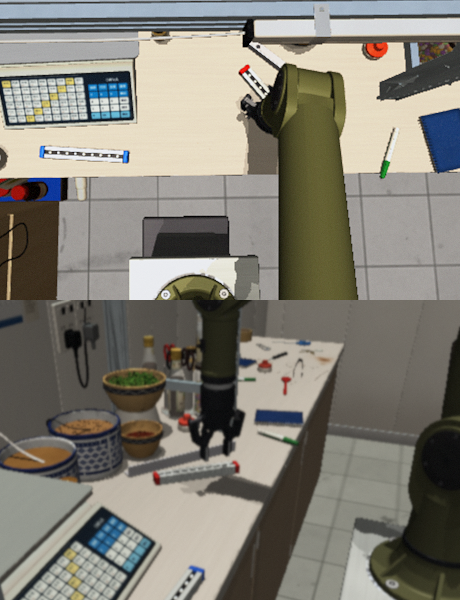

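The arm stands behind the holder with the fingers clear. The wrist head, at about (290,90) in the upper half, would come near the overhead beam if I pushed with the tool vertical. I'll tilt the tool 22° so the wrist stays back.

{"fn": "play_rows", "kwargs": {
  "targets": [
    [0, 6, 0, 0, 0, 0, 0.05],
    [0, 14, 0, 0, 0, 0.01, 0.05],
    [0, 22, 0, 0, 0, 0.025, 0.05],
    [0, 22, 0, 0, 0, 0.038, 0.05],
    [0, 22, 0, 0, 0, 0.047, 0.05],
    [0, 22, 0, 0, 0, 0.05, 0.05],
    [0, 22, 0, 0, 0, 0.05, 0.05]
  ]
}}

```text
time: 3.42
ee_pos: [0.476, -0.1586, 0.0088]
tool_rot: [0.065, 0.922, -0.336, 0.18]
ft_force: [-1.0, 0.9, -0.1]
grip_width: 0.0497
finger_force: 0.0
```

```bash
python3 - <<'E'
from h import *
s=bot.get_state();print(s["qpos"].round(3))
b=save("scene","s2")
cv2.imwrite("pics/c2.png",cv2.resize(b[0:220,180:380],None,fx=2.7,fy=2.7)[:,:,::-1])
E
```

```text
[ 0.635  0.016 -0.524  2.316  0.442  0.528 -2.51 ]
```

View pics/c2.png

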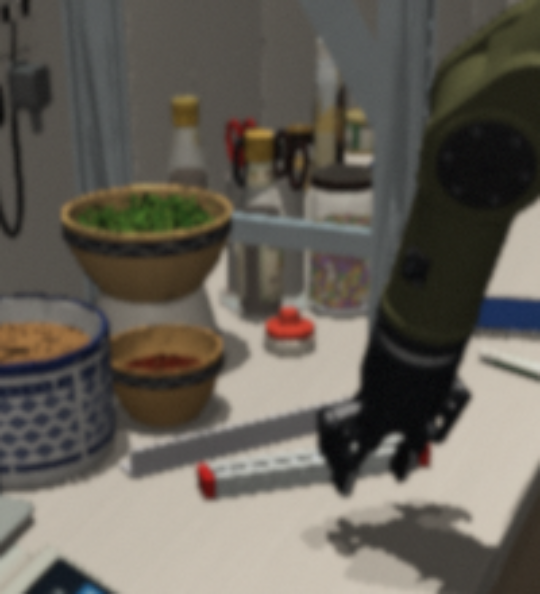

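Both fingers stand behind the holder's back face, at about (345,490) and (405,470) in the crop. Pushing toward the rail now.

{"fn": "play_rows", "kwargs": {
  "targets": [
    [0, 0, 0, 0.004, 0, 0.005, 0.05],
    [0, 0, 0, 0.013, 0, 0.009, 0.05],
    [0, 0, 0, 0.021, 0, 0.012, 0.05],
    [0, 0, 0, 0.028, 0, 0.0145, 0.05],
    [0, 0, 0, 0.035, 0, 0.0175, 0.05],
    [0, 0, 0, 0.042, 0, 0.0205, 0.05],
    [0, 0, 0, 0.049, 0, 0.023, 0.05],
    [0, 0, 0, 0.055, 0, 0.0255, 0.05]
  ]
}}

```text
time: 4.47
ee_pos: [0.5218, -0.1974, 0.0052]
tool_rot: [0.065, 0.922, -0.336, 0.179]
ft_force: [0.4, 0.2, 0.2]
grip_width: 0.0503
finger_force: 0.0
```

```bash
python3 - <<'E'
from h import *
a=save("top","t3");b=save("scene","s3")
p=cv2.resize(a[110:250,300:480],None,fx=2.1,fy=2.1);q=cv2.resize(b[80:220,180:360],None,fx=2.1,fy=2.1)
cv2.imwrite("pics/c3.png",np.hstack([p,q])[:,:,::-1])
E
```

```text
(no output)
```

View pics/c3.png

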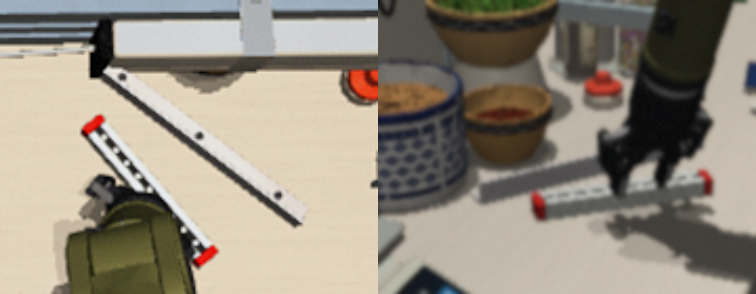

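```bash
cat >> h.py <<'E'
def w2pix(cam,P):
    c=cams.calibration(cam);K=np.array(c["intrinsics"]);T=np.linalg.inv(np.array(c["cam_to_world"]))
    p=np.atleast_2d(P)@T[:3,:3].T+T[:3,3];q=(p*[1,-1,-1])@K.T;return q[:,:2]/q[:,2:]
E
python3 - <<'E'
from h import *
s=bot.get_state();t=s["ee_pos"];n=np.array([.7635,-.6459,0]);u=np.array([.6459,.7635,0])
o=np.array([.5951,-.263,0])
im=cv2.imread("pics/s3.png");x0,y0,f=215,115,5
im=cv2.resize(im[y0:y0+110,x0:x0+150],None,fx=f,fy=f,interpolation=cv2.INTER_CUBIC)
def draw(P,col):
    for p in w2pix("scene",P):cv2.circle(im,tuple(int(v) for v in (p-[x0,y0])*f),3,col,-1)
draw([t,t+.033*u,t-.033*u],(0,0,255))
draw([t+.01*n+.033*u+[0,0,.01],t+.01*n-.033*u+[0,0,.01]],(0,255,255))
b=np.array([.537,-.203,0]);d=np.array([.162,.13,0]);d/=np.linalg.norm(d);e=np.array([d[1],-d[0],0])
draw([b+i*.11*d+j*.015*e+[0,0,k] for i in(-1,0,1) for j in(-1,1) for k in(0,.024)],(0,255,0))
draw([o+i*.16*u+[0,0,k] for i in(-1,0,1) for k in(0,.03)],(255,0,0))
cv2.imwrite("pics/c4.png",im)
r=b-o
for P in (t,):print((P-o)@n,(P-o)@u)
E
```

```text
-0.09803697271490064 0.0027503193389599332
```

View pics/c4.png

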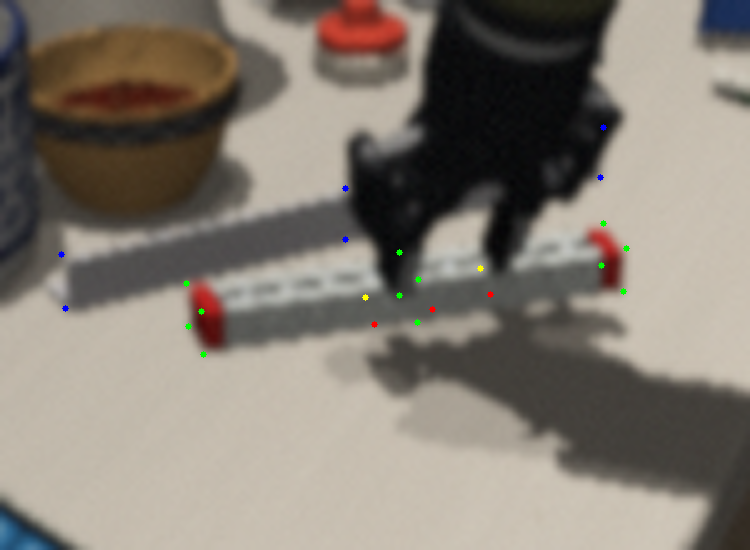

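The tips have ridden over the top of the holder without force or movement: partly open, they stand higher than the TCP. I'll rise, back off, close the fingers and push low with the closed tip, first near the lagging end.

{"fn": "play_rows", "kwargs": {
  "targets": [
    [0, 0, 0, 0.005, 0, -0.014, 0.05],
    [0, 0, 0, 0.011, 0, -0.028, 0.05],
    [0, 0, 0, -0.015, 0.01, -0.038, 0.0],
    [0, 0, 0, -0.049, 0.03, -0.052, 0.0],
    [0, 0, 0, -0.051, 0.053, -0.053, 0.0],
    [0, 0, 0, -0.054, 0.053, -0.045, 0.0],
    [0, 0, 0, -0.062, 0.053, -0.025, 0.0],
    [0, 0, 0, -0.062, 0.053, -0.025, 0.0]
  ]
}}

```text
time: 5.58
ee_pos: [0.4354, -0.1935, 0.0033]
tool_rot: [0.065, 0.923, -0.335, 0.178]
ft_force: [-0.2, -0.3, 0.1]
grip_width: -0.0001
finger_force: 0.0
```

```bash
python3 - <<'E'
from h import *
t=bot.get_state()["ee_pos"];n=np.array([.7635,-.6459,0]);u=np.array([.6459,.7635,0]);o=np.array([.5951,-.263,0])
print(t,(t-o)@n,(t-o)@u)
save("scene","s5");im=cv2.imread("pics/s5.png");x0,y0,f=215,115,5
im=cv2.resize(im[y0:y0+110,x0:x0+150],None,fx=f,fy=f,interpolation=cv2.INTER_CUBIC)
for p in w2pix("scene",[t]):cv2.circle(im,tuple(int(v) for v in (p-[x0,y0])*f),3,(0,0,255),-1)
cv2.imwrite("pics/c5.png",im)
E
```

```text
[ 0.43536039 -0.19352871  0.00332679] -0.1668326989594834 -0.05013448330443717
```

View pics/c5.png

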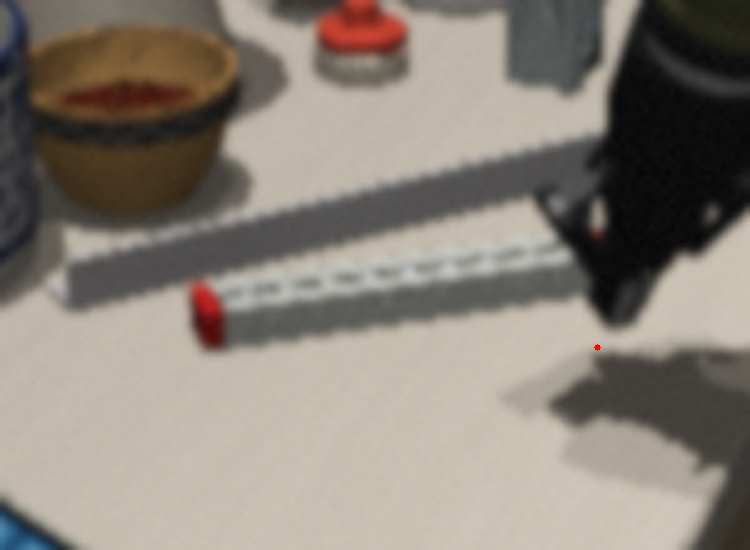

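The closed tip appears at (618,325), about 10 mm above the computed TCP at (597,347), so it is likely still above the worktop. I'll feel downward gently.

{"fn": "play_rows", "kwargs": {
  "targets": [
    [0, 0, 0, -0.001, 0, 0.002, 0.0],
    [0, 0, 0, -0.0015, 0, 0.004, 0.0],
    [0, 0, 0, -0.0015, 0, 0.004, 0.0]
  ]
}}

```text
time: 6.0
ee_pos: [0.4364, -0.1948, 0.001]
tool_rot: [0.065, 0.922, -0.336, 0.179]
ft_force: [-1.1, 0.4, -0.1]
grip_width: 0.0003
finger_force: 0.0
```

{"fn": "play_rows", "kwargs": {
  "targets": [
    [0, 0, 0, -0.001, 0, 0.002, 0.0],
    [0, 0, 0, -0.0015, 0, 0.004, 0.0],
    [0, 0, 0, -0.0015, 0, 0.004, 0.0]
  ]
}}

```text
time: 6.38
ee_pos: [0.4361, -0.1948, -0.0037]
tool_rot: [0.065, 0.922, -0.336, 0.179]
ft_force: [0.2, -0.0, -0.3]
grip_width: -0.0001
finger_force: 0.0
```

{"fn": "play_rows", "kwargs": {
  "targets": [
    [0, 0, 0, -0.001, 0, 0.002, 0.0],
    [0, 0, 0, -0.0015, 0, 0.004, 0.0],
    [0, 0, 0, -0.0015, 0, 0.004, 0.0]
  ]
}}

```text
time: 6.75
ee_pos: [0.4362, -0.1949, -0.008]
tool_rot: [0.065, 0.922, -0.336, 0.179]
ft_force: [-0.9, -0.5, -0.2]
grip_width: -0.0
finger_force: 0.0
```

```bash
python3 - <<'E'
from h import *
t=bot.get_state()["ee_pos"]
a=save("top","t6");b=save("scene","s6");x0,y0,f=245,115,5
im=cv2.resize(b[y0:y0+100,x0:x0+100],None,fx=4,fy=4,interpolation=cv2.INTER_CUBIC)
i2=cv2.resize(a[140:240,330:430],None,fx=4,fy=4,interpolation=cv2.INTER_CUBIC)
for im_,c,(x,y) in((im,"scene",(x0,y0)),(i2,"top",(330,140))):
    p=(w2pix(c,[t])[0]-[x,y])*4;cv2.circle(im_,(int(p[0]),int(p[1])),3,(255,0,0),-1)
cv2.imwrite("pics/c6.png",np.hstack([im,i2])[:,:,::-1])
E
```

```text
(no output)
```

View pics/c6.png

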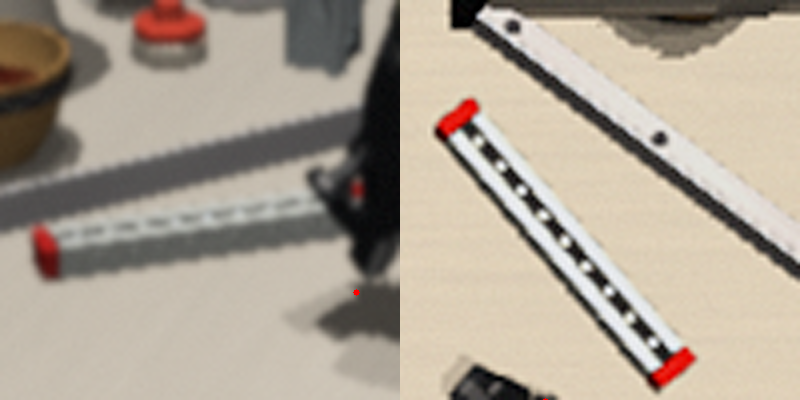

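The closed tip shows at (372,275) on the left, still about 10 mm above nominal but now below the holder's top. The holder hasn't moved. Pushing in stages, checking the caps by colour.

```bash
cat >> h.py <<'E'
N=np.array([.7635,-.6459,0]);U=np.array([.6459,.7635,0]);O=np.array([.5951,-.263,0])
def rep(tag):
    im=save("top",tag).astype(int);m=((im[:,:,0]>130)&(im[:,:,1]<70)&(im[:,:,2]<70)).astype(np.uint8)
    m[:,:330]=0;m[:,440:]=0;m[250:]=0;m[:130]=0
    n,l,st,ce=cv2.connectedComponentsWithStats(m);P=[]
    for i in range(1,n):
        if st[i,4]>8:
            w=pix2w("top",ce[i],.024)[0]-O;P.append(w);print("cap area",st[i,4],"x,y mm",round(w@N*1e3,1),round(w@U*1e3,1))
    if len(P)==2:
        d=P[0]-P[1];print("len",np.hypot(*d[:2]).round(4),"skew deg",np.degrees(np.arctan2(d@N,d@U)).round(2))
    s=bot.get_state();t=s["ee_pos"]-O;print("tcp x,y,z mm",np.round([t@N*1e3,t@U*1e3,t[2]*1e3],1),"Fn",(s["ft_force"]@N).round(1),"t",s["time"])
E
python3 -c "
from h import *
rep('t7')"
```

```text
cap area 42 x,y mm -63.4 110.0
cap area 45 x,y mm -103.3 -93.7
len 0.2075 skew deg 11.08
tcp x,y,z mm [-165.1  -50.5   -7.7] Fn -0.3 t 6.9
```

{"fn": "play_rows", "kwargs": {
  "targets": [
    [0, 0, 0, 0.009, 0, 0.004, 0.0],
    [0, 0, 0, 0.019, 0, 0.008, 0.0],
    [0, 0, 0, 0.029, 0, 0.012, 0.0],
    [0, 0, 0, 0.038, 0, 0.016, 0.0],
    [0, 0, 0, 0.046, 0, 0.019, 0.0],
    [0, 0, 0, 0.051, 0, 0.021, 0.0],
    [0, 0, 0, 0.051, 0, 0.021, 0.0]
  ]
}}

```text
time: 7.78
ee_pos: [0.4787, -0.2305, -0.0082]
tool_rot: [0.065, 0.922, -0.336, 0.179]
ft_force: [-0.9, -0.3, 0.2]
grip_width: -0.0001
finger_force: 0.0
```

```bash
python3 -c "
from h import *
rep('t8')"
```

```text
cap area 39 x,y mm -63.3 110.3
cap area 33 x,y mm -97.0 -94.5
len 0.2075 skew deg 9.33
tcp x,y,z mm [-110.1  -50.3   -8.2] Fn -0.0 t 7.825
```

{"fn": "play_rows", "kwargs": {
  "targets": [
    [0, 0, 0, 0.005, 0, 0.002, 0.0],
    [0, 0, 0, 0.01, 0, 0.004, 0.0],
    [0, 0, 0, 0.015, 0, 0.006, 0.0],
    [0, 0, 0, 0.02, 0, 0.008, 0.0],
    [0, 0, 0, 0.023, 0, 0.0095, 0.0],
    [0, 0, 0, 0.023, 0, 0.0095, 0.0]
  ]
}}

```text
time: 8.57
ee_pos: [0.4982, -0.2466, -0.0081]
tool_rot: [0.065, 0.922, -0.336, 0.18]
ft_force: [0.4, 0.4, 0.6]
grip_width: -0.0001
finger_force: 0.0
```

```bash
python3 -c "
from h import *
rep('t9')"
```

```text
cap area 44 x,y mm -65.9 114.6
cap area 36 x,y mm -68.1 -92.2
len 0.2068 skew deg 0.6
tcp x,y,z mm [-84.7 -50.   -8.1] Fn -0.5 t 8.625
```

{"fn": "play_rows", "kwargs": {
  "targets": [
    [0, 0, 0, -0.014, 0, -0.0055, 0.0],
    [0, 0, 0, -0.014, -0.03, -0.0055, 0.0],
    [0, 0, 0, -0.014, -0.06, -0.0055, 0.0],
    [0, 0, 0, -0.006, -0.06, -0.0025, 0.0],
    [0, 0, 0, 0.004, -0.06, 0.0015, 0.0],
    [0, 0, 0, 0.014, -0.06, 0.0055, 0.0],
    [0, 0, 0, 0.024, -0.06, 0.0095, 0.0],
    [0, 0, 0, 0.03, -0.06, 0.012, 0.0]
  ]
}}

```text
time: 9.62
ee_pos: [0.561, -0.2223, -0.0084]
tool_rot: [0.065, 0.922, -0.337, 0.179]
ft_force: [-1.5, 3.0, 2.3]
grip_width: -0.0001
finger_force: 1.3
```

```bash
python3 -c "
from h import *
rep('t10')"
```

```text
cap area 42 x,y mm -38.1 114.7
cap area 42 x,y mm -37.6 -92.2
len 0.2069 skew deg -0.14
tcp x,y,z mm [-51.6   9.2  -8.1] Fn -0.5 t 9.675
```

{"fn": "play_rows", "kwargs": {
  "targets": [
    [0, 0, 0, 0.006, 0, 0.0025, 0.0],
    [0, 0, 0, 0.012, 0, 0.005, 0.0],
    [0, 0, 0, 0.0165, 0, 0.0065, 0.0],
    [0, 0, 0, 0.0185, 0, 0.0075, 0.0],
    [0, 0, 0, 0.0185, 0, 0.0075, 0.0]
  ]
}}

```text
time: 10.3
ee_pos: [0.5756, -0.2335, -0.0086]
tool_rot: [0.065, 0.923, -0.336, 0.178]
ft_force: [-4.8, 2.3, 1.7]
grip_width: -0.0002
finger_force: 2.5
```

```bash
python3 -c "
from h import *
rep('t11')"
```

```text
cap area 45 x,y mm -20.4 115.6
cap area 44 x,y mm -18.1 -91.5
len 0.2071 skew deg -0.63
tcp x,y,z mm [-34.    9.9  -8.5] Fn -4.9 t 10.35
```

{"fn": "play_rows", "kwargs": {
  "targets": [
    [0, 0, 0, 0.001, 0, 0.0005, 0.0],
    [0, 0, 0, 0.003, 0, 0.001, 0.0],
    [0, 0, 0, 0.003, 0, 0.001, 0.0]
  ]
}}

```text
time: 10.72
ee_pos: [0.5758, -0.2336, -0.0093]
tool_rot: [0.066, 0.923, -0.336, 0.176]
ft_force: [-12.8, 9.7, 11.4]
grip_width: 0.0
finger_force: 8.2
```

```bash
python3 -c "
from h import *
rep('t12')"
```

```text
cap area 45 x,y mm -20.4 115.6
cap area 44 x,y mm -18.1 -91.5
len 0.2071 skew deg -0.63
tcp x,y,z mm [-33.7  10.   -9.3] Fn -15.7 t 10.775
```

The bar stops against the rail: 16 N no longer moves it. I'll confirm with a gentle push near the +y end.

{"fn": "play_rows", "kwargs": {
  "targets": [
    [0, 0, 0, -0.006, 0, -0.0045, 0.0],
    [0, 0, 0, -0.014, 0, -0.0085, 0.0],
    [0, 0, 0, -0.014, -0.035, -0.0085, 0.0],
    [0, 0, 0, -0.014, -0.065, -0.0085, 0.0],
    [0, 0, 0, -0.008, -0.065, -0.006, 0.0],
    [0, 0, 0, -0.004, -0.065, -0.0045, 0.0],
    [0, 0, 0, -0.001, -0.065, -0.0025, 0.0],
    [0, 0, 0, -0.001, -0.065, -0.0025, 0.0]
  ]
}}

```text
time: 11.78
ee_pos: [0.6165, -0.1839, -0.0072]
tool_rot: [0.065, 0.923, -0.336, 0.177]
ft_force: [-8.2, 7.0, 7.3]
grip_width: -0.0003
finger_force: 5.5
```

```bash
python3 -c "
from h import *
rep('t13')"
```

```text
cap area 45 x,y mm -20.4 115.6
cap area 45 x,y mm -17.8 -91.6
len 0.2072 skew deg -0.72
tcp x,y,z mm [-34.8  74.2  -7.2] Fn -10.7 t 11.825
```

{"fn": "play_rows", "kwargs": {
  "targets": [
    [0, 0, 0, -0.006, 0, -0.0045, 0.0],
    [0, 0, 0, -0.014, 0, -0.006, 0.0],
    [0, 0, 0, -0.014, 0.05, -0.006, 0.0],
    [0, 0, 0, -0.014, 0.1, -0.006, 0.0],
    [0, 0, 0, -0.014, 0.13, -0.006, 0.0],
    [0, 0, 0, -0.006, 0.13, -0.0035, 0.0],
    [0, 0, 0, 0.0, 0.13, -0.001, 0.0],
    [0, 0, 0, 0.0, 0.13, -0.001, 0.0]
  ]
}}

```text
time: 12.82
ee_pos: [0.5345, -0.2834, -0.0061]
tool_rot: [0.065, 0.923, -0.336, 0.178]
ft_force: [-4.1, 0.9, 0.5]
grip_width: -0.0002
finger_force: 1.7
```

```bash
python3 -c "
from h import *
rep('t14')"
```

```text
cap area 45 x,y mm -20.4 115.6
cap area 18 x,y mm -8.8 -92.3
len 0.2082 skew deg -3.2
tcp x,y,z mm [-33.1 -54.7  -6.1] Fn -2.5 t 12.875
```

{"fn": "play_rows", "kwargs": {
  "targets": [
    [0, 0, 0, 0.002, 0, 0.001, 0.0],
    [0, 0, 0, 0.002, 0, 0.001, 0.0]
  ]
}}

```text
time: 13.12
ee_pos: [0.5347, -0.2834, -0.007]
tool_rot: [0.065, 0.923, -0.335, 0.176]
ft_force: [-10.5, 6.2, 8.1]
grip_width: 0.0002
finger_force: 6.0
```

{"fn": "play_rows", "kwargs": {
  "targets": [
    [0, 0, 0, -0.006, 0, -0.0025, 0.0],
    [0, 0, 0, -0.03, 0, -0.012, 0.0],
    [0, 0, 0, -0.07, 0, -0.028, 0.0],
    [0, 0, 0, -0.1, 0, -0.05, 0.0],
    [0, 0, 0, -0.09, 0, -0.1, 0.0],
    [0, 0, 0, -0.07, 0, -0.15, 0.0],
    [0, 0, 0, -0.07, 0, -0.15, 0.0]
  ]
}}

```text
time: 14.0
ee_pos: [0.4493, -0.2088, 0.1142]
tool_rot: [0.066, 0.921, -0.335, 0.186]
ft_force: [0.0, 0.9, 0.3]
grip_width: 0.0002
finger_force: 0.0
```

```bash
python3 - <<'E'
from h import *
rep('t15')
a=cv2.imread("pics/t15.png");save("scene","s15");b=cv2.imread("pics/s15.png")
rect("blue_holder","top",.024)
p=cv2.resize(a[125:235,330:460],(800,677))[:590]
p=cv2.resize(a[130:230,335:455],None,fx=3.3,fy=3.3,interpolation=cv2.INTER_CUBIC);q=cv2.resize(b[110:210,225:345],None,fx=3.3,fy=3.3,interpolation=cv2.INTER_CUBIC)
cv2.imwrite("pics/c15.png",np.hstack([p,q]))
E
```

```text
cap area 46 x,y mm -20.5 115.7
cap area 45 x,y mm -17.8 -91.4
len 0.2071 skew deg -0.73
tcp x,y,z mm [-148.4  -53.8  111. ] Fn -0.4 t 14.05
blue_holder top 0.55 rect mm [407. 268.] [221.  34.] 86.9 corners [[384.0, 159.0], [418.0, 157.0], [430.0, 377.0], [396.0, 379.0]]
```

View pics/c15.png

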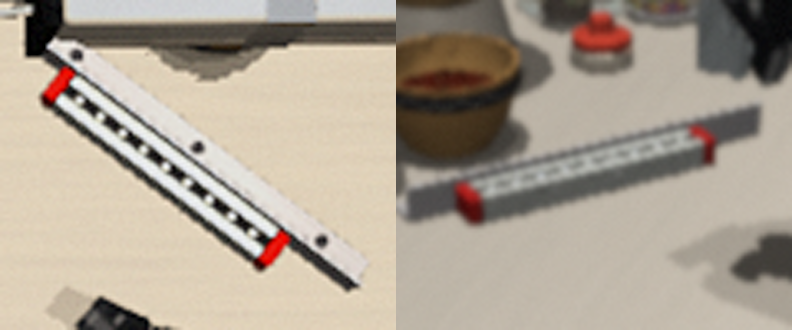

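The picture shows the holder, caps at (58,86) and (273,250), flat against the rail face. Both its ends lie inside the rail's length, and the blue holder is unmoved. Handing in.

```bash
python3 -c "
from workcell import ticket
print(ticket.close_job())"
```

```text
the job is handed in; nothing more can be done
None
```

The red-capped holder lies flat and parallel against the stop rail, within its length; the blue holder was left where it was, and the job was handed in at about 14 s (no verdict was returned).

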